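# Tighten the clamp screw of a monitor-stand foot

## Task

Take the larger of the two T-handle hex keys from the wooden tool block and push it upright, fully home, into the recessed hex socket of the monitor-stand foot before you turn it. Then turn the screw about a quarter turn clockwise (seen from above), let go and leave the key standing fully seated in the socket. Leave the smaller key in its hole.

Things in the scene. Friction and masses are not known exactly. Their poses are not given: they have to be found in the camera images.
- big_key_handle (a point): Centre of the black bar of the larger T-handle hex key (0.3 kg). Bar 90 mm (own x) x 20 mm (own y) x 26 mm high (own z, up): grip its middle across the 20 mm from above. The steel hex shank, 14 mm across flats, two flats parallel to the bar, hangs from its middle, tip 88 mm below this point; a 28 mm round collar on the shank has its top 34 mm below.
- big_key_tip (a point): Centre of the lower end of the larger key's shank, same axes as the handle. The lowest 4 mm taper to 9 mm across.
- small_key_handle (a point): Centre of the black bar of the smaller T-handle key (bar 56 x 14 x 26 mm, shank 8 mm across flats); it stays in its hole.
- rack: Fixed light wooden tool block, 70 mm (own x) x 180 mm (own y), 60 mm high; origin under its centre. Two 18 mm holes at own y = +45 and -45 mm; each key hangs upright in one (either one), bar roughly along own x, collar resting on the block's top, 48 mm of shank in the hole. Lift a key straight up by more than 50 mm to clear it.
- socket (a point): Centre of the FLOOR of the clamp screw's hex socket, 12 mm above the table; axes of the foot. Socket 15.2 mm across flats, 18 mm deep. At the start two flats are parallel to own x within 3 degrees: the key enters with its bar along own x, or at any multiple of 60 degrees from it, within about 10 degrees. With the key home its handle's centre is 88 mm above this point.
- foot: Fixed grey steel monitor-stand foot, 200 mm (own y) x 100 mm (own x), origin under its centre. Its -y half is a 52 mm high block with a round slippery funnel in its top, axis at own y = -50 mm: 38 mm wide at the top, narrowing to 18 mm at the screw's top (height 30 mm), it guides the tip in. Its +y half, 30 mm high, bears an empty dark tube 48 mm wide, top at 100 mm, at own y = +58 mm.
- clamp_screw (a joint): Angle of the clamp screw (rad), near 0 at the start, growing clockwise seen from above. Light even friction (0.06 N m), no stop within the first 170 degrees; it does not sink and stays where it is left. The key has about 10 degrees of play in the socket either way, so the screw lags the key by about that much.
Not all that is in view belongs to the job. Leave any white look-alike of the part that bears big_key_handle alone.

How it is judged:
By the outcome, as a careful person would: the job done as asked, in the order asked, and still so for the second after the job is handed in, with the robot touching nothing.
It also fails if it takes over 42 s, if anything falls off the work surface, if the arm or the gripper's body presses on something with over 40 N, if the wrist force passes 120 N, or if a joint passes its speed limit or range.

## Robot

A 6-joint arm with a two-finger parallel gripper is mounted at the origin on the work surface. World frame = base frame: x ahead of the robot, y to its left, z up, the work surface at z = 0. Lengths are in m, angles in rad, forces in N, time in s.
With the tool pointing down it reaches from about 0.3 to 0.825 m from the base axis. Payload 5.4 kg.
Tool frame: the origin (TCP) lies at the very end of the fingers, on their centre line; the grasp point (between the pads) lies 19 mm behind it; z points along the fingers, y is the line along which they close (so a half turn about z gives the same grasp; the last joint's range is limited). The gripper opens to 92 mm and grips with 3 to 60 N. Pads are 20 mm wide; open, the fingers measure 128 mm over their backs; the gripper's body (75 mm by 189 mm) begins 69 mm behind the grasp point.
Start: joints at [-1.433, 0.158, 1.597, -0, 1.386, -0.21], TCP at [0.196, -0.541, 0.215] pointing down, gripper open.
Joint ranges: [-2.91, 2.91], [-0.94, 2.29], [0.18, 2.7], [-1.29, 4.43], [0.17, 2.64], [-3, 3]. Speed limits (rad/s): [2.57, 2.57, 3.14, 3.14, 3.14, 3.14].

## Interface

Orientations are given as a rotation vector (axis times angle).
In Python, from workcell import bot gives the robot as it stands. Calls block until the motion is done:
- bot.goto(position, orientation): joint-space move of the TCP to a pose.
- bot.line_to(position, rot=None, max_speed=0.15): straight line of the TCP; rot=None keeps the orientation; max_speed is the mean speed in m/s.
- bot.set_joints(angles): joint-space move.
- bot.set_gripper(opening, newtons=None): opening from 0.0 (shut) to 1.0 (fully open); newtons is the grip in N (None keeps the last); returns when the fingers have stopped.
- bot.hold(seconds).
- bot.inverse_kinematics(position, orientation): joint angles nearest the present ones, or None.
- bot.read_camera(name): name is "side" or "top"; returns a dict with "pixels" (420x560x3 uint8, blue, green, red), "fx", "fy", "cx", "cy" (pixels), "R" (3x3) and "t" (3): a world point X has camera coordinates R X + t. Camera axes: x right, y down, z forward; pixel columns grow to the right and rows downward; lengths in m; the calibration is good to about 2 mm. A picture is of the moment at which its call begins. There is no depth.
A pose or a line that the arm cannot do raises bot.MotionError and nothing moves.
- bot.job_done(): hands the job in; it is judged then, once.
Readings, each from a call of its own:
- bot.current_clock(): time.
- bot.current_joints(): joint angles.
- bot.current_joint_vel(): joint speeds.
- bot.current_effort(): joint torques, N m.
- bot.current_ee_pos(): TCP position.
- bot.current_tool_rot(): TCP orientation.
- bot.current_contact_force(): force on the tool from outside, world axes, zero at the start.
- bot.current_ft_torque(): the same for the moment, N m.
- bot.current_opening(): opening from 0.0 (shut) to 1.0 (fully open).
- bot.current_grip_force(): force on a finger pad.
Only numpy, scipy, OpenCV 4.12 (cv2) and the standard library are available. Lean on these libraries where they do the work, as an engineer would, in place of code of your own. Each camera call takes 0.05 s, during which the arm holds its last target. There are 200 camera calls.

## Working session

There is one attempt and no reset: what is moved stays moved. The work goes in short steps, each a Python script; the robot and the scene stay as the last script left them, time stands still between calls to the robot, and variables do not carry over. Pictures are saved under pics/ and viewed, at most 10 in all, crops included, and the job is handed in when it is done.

```bash
mkdir -p pics; python3 - <<'E'
from workcell import bot
import cv2,pickle
for n in("top","side"):
    c=bot.read_camera(n); pickle.dump(c,open(n+".pkl","wb")); cv2.imwrite(f"pics/{n}.png",cv2.resize(c["pixels"],(800,600),interpolation=cv2.INTER_CUBIC))
    print(n,c["fx"],c["cx"],c["cy"],c["R"],c["t"])
print(bot.current_clock(),bot.current_tool_rot())
E
```

```text
top 414.238660280311 282.32623870552885 208.3464136884953 [[ 0.00504895 -0.99997796  0.00431242]
 [-0.98448624 -0.00572701 -0.17536829]
 [ 0.17538912 -0.00336009 -0.98449346]] [-0.04220039  0.50461703  0.72239491]
side 481.58593678494253 273.8927197136924 208.86713786120745 [[-0.72330888 -0.69051062 -0.0043999 ]
 [-0.36598077  0.38875204 -0.84553529]
 [ 0.58556157 -0.6099729  -0.5339014 ]] [0.35516631 0.27414265 0.72164313]
0.1 [-3.09252079e+00 -5.43311505e-01 -7.52925048e-05]
```

View pics/top.png

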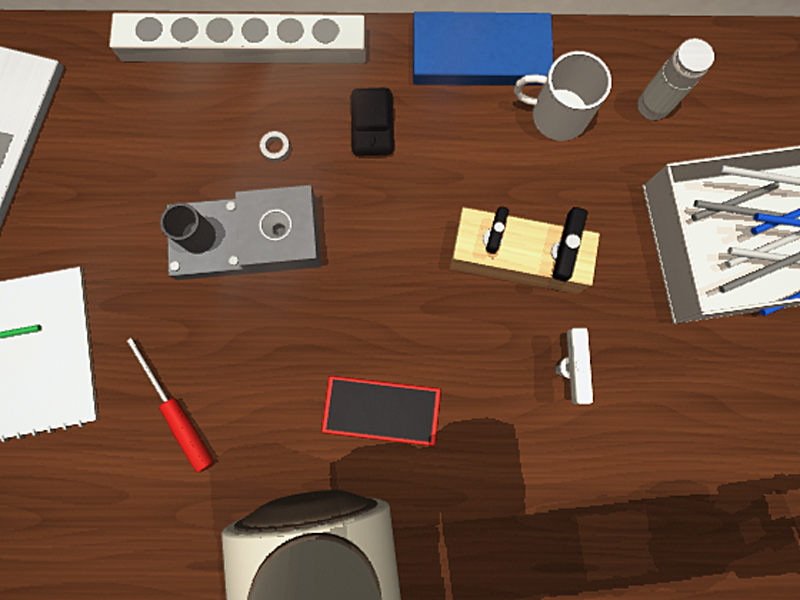

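View pics/side.png

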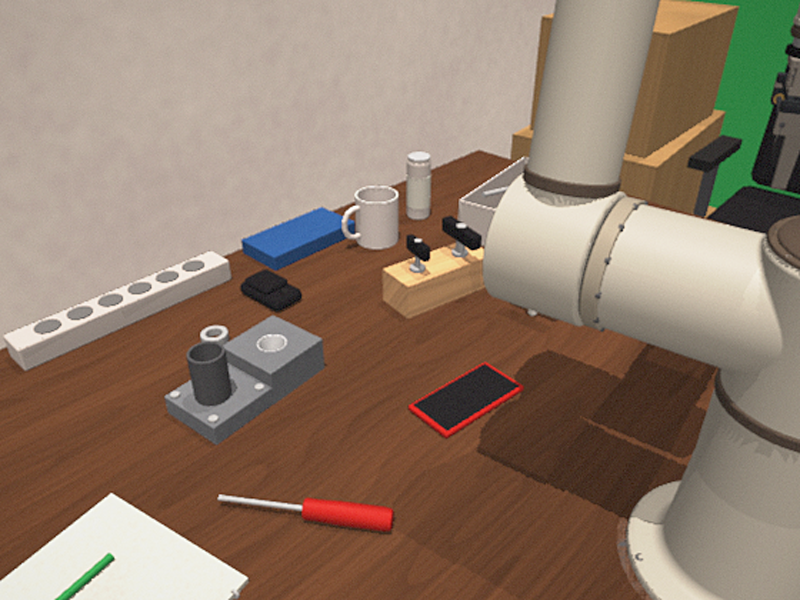

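```bash
python3 - <<'E'
import cv2,pickle,numpy as np
t=pickle.load(open("top.pkl","rb"))["pixels"];s=pickle.load(open("side.pkl","rb"))["pixels"]
f=lambda im,x,y:cv2.resize(im[y:y+75,x:x+114],(798,525),interpolation=cv2.INTER_CUBIC)
cv2.imwrite("pics/tf.png",f(t,113,124));cv2.imwrite("pics/tr.png",f(t,310,140))
g=lambda im,x,y:cv2.resize(im[y:y+100,x:x+133],(399,300),interpolation=cv2.INTER_CUBIC)
cv2.imwrite("pics/s.png",np.hstack([g(s,110,215),g(s,245,135)]))
E
```

```text
(no output)
```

View pics/tf.png

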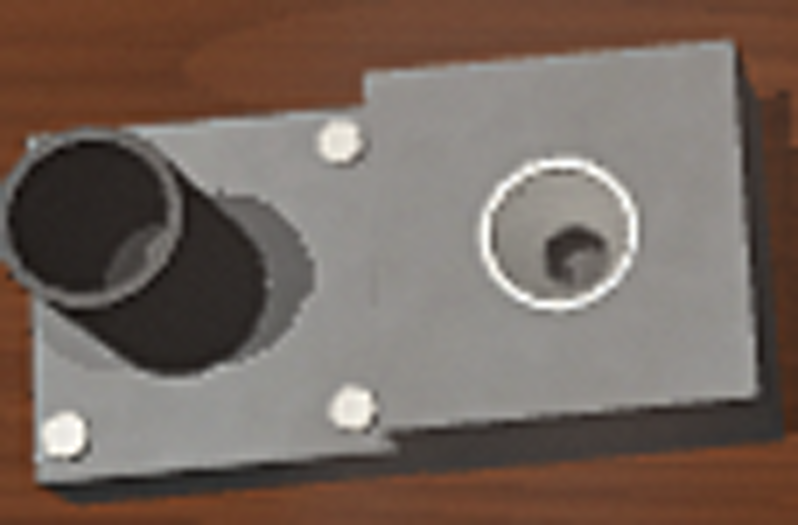

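View pics/tr.png

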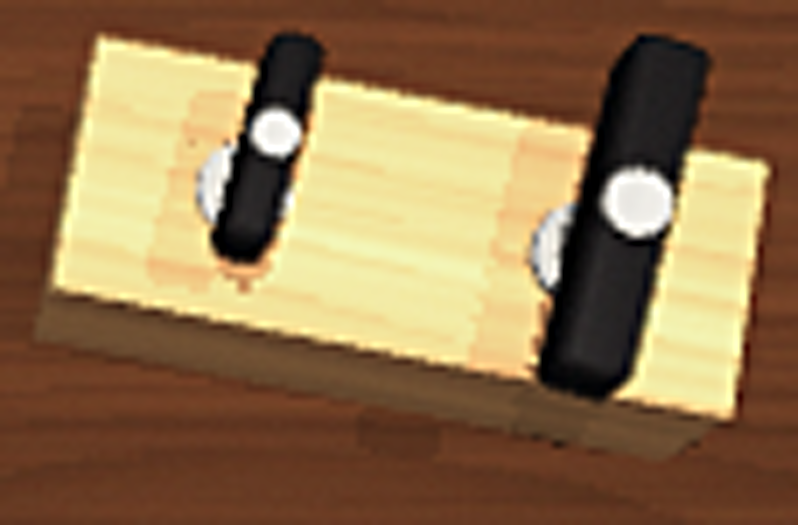

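View pics/s.png

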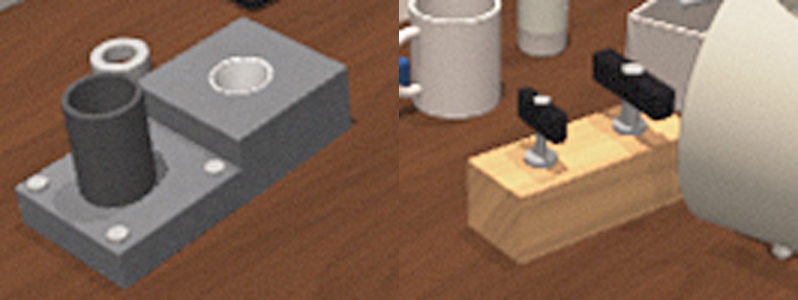

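```bash
cat > h.py <<'E'
import numpy as np,pickle
from scipy.spatial.transform import Rotation as Ro
def ray(c,u,v,z):
    d=c["R"].T@np.array([(u-c["cx"])/c["fx"],(v-c["cy"])/c["fy"],1]); o=-c["R"].T@c["t"]
    return o+d*(z-o[2])/d[2]
def px(p,k,x0,y0): return (p[0]+.5)/k-.5+x0,(p[1]+.5)/k-.5+y0
def down(yaw): # tool z down, tool y axis along world angle yaw
    y=np.array([np.cos(yaw),np.sin(yaw),0]);z=np.array([0,0,-1.]);x=np.cross(y,z)
    return Ro.from_matrix(np.c_[x,y,z]).as_rotvec()
E
python3 - <<'E'
from h import *
T=pickle.load(open("top.pkl","rb"));S=pickle.load(open("side.pkl","rb"));np.set_printoptions(precision=4,suppress=True)
def q(n,pts,z,x0,y0,c=T,k=7):
    r=np.array([ray(c,*px(p,k,x0,y0),z) for p in pts]);print(n,r[:,:2].tolist() if 0 else r[:,:2]);return r
F=q("foot",[(366,73),(737,40),(757,397),(387,432)],.052,113,124)
q("ring",[(559,234)],.052,113,124);q("ringS",[(241,75)],.052,110,215,S,3)
a=lambda p,r:np.degrees(np.arctan2(*(r-p)[1::-1]))
print("sizes",[np.linalg.norm(F[i]-F[(i+1)%4]) for i in range(4)],"ang x:",a(F[3],F[0]),a(F[2],F[1]),"y",a(F[1],F[0]),a(F[2],F[3]), F.mean(0))
F3=q("low",[(35,478),(387,445)],.030,113,124);print("ang",a(F3[1],F3[0]))
R=q("rack",[(98,37),(768,160),(735,418),(52,290)],.06,310,140)
print([np.linalg.norm(R[i]-R[(i+1)%4]) for i in range(4)],"x",a(R[3],R[0]),a(R[2],R[1]),"y",a(R[1],R[0]),a(R[2],R[3]),R.mean(0))
m=R.mean(0);y=(R[0]+R[3]-R[1]-R[2]);y/=np.linalg.norm(y);print("holes",m+.045*y,m-.045*y)
for z in(.113,.116):
    q("dot",[(638,203)],z,310,140);q("dotS",[(633-399,69)],z,245,135,S,3)
B=q("bar",[(612,75),(545,365),(708,70),(632,375)],.113,310,140);print(a(B[1],B[0]),a(B[3],B[2]))
q("smalldot",[(275,132)],.113,310,140)
E
```

```text
foot [[0.6451 0.1835]
 [0.6552 0.0836]
 [0.5557 0.0751]
 [0.5456 0.1725]]
ring [[0.6003 0.1295]]
ringS [[0.5987 0.1303]]
sizes [np.float64(0.10040389563032269), np.float64(0.09978588039839281), np.float64(0.09794459815226161), np.float64(0.10008635819194277)] ang x: 6.30393567771464 4.893210530935456 y 95.7433892285789 95.92278763387495 [0.6004 0.1287 0.052 ]
low [[0.5374 0.2733]
 [0.5472 0.1785]]
ang 95.86748679484978
rack [[ 0.6229 -0.1158]
 [ 0.59   -0.2928]
 [ 0.5203 -0.2805]
 [ 0.5535 -0.1028]]
[np.float64(0.18008519778937554), np.float64(0.07081292263498765), np.float64(0.1807666772005094), np.float64(0.07059418520401868)] x -10.557607552570458 -10.00617097402243 y 79.48750757429048 79.4190460151623 [ 0.5717 -0.198   0.06  ]
holes [ 0.5799 -0.1537  0.06  ] [ 0.5634 -0.2422  0.06  ]
dot [[ 0.5632 -0.242 ]]
dotS [[ 0.5618 -0.2417]]
dot [[ 0.5623 -0.2411]]
dotS [[ 0.558  -0.2368]]
bar [[ 0.5958 -0.237 ]
 [ 0.5224 -0.2176]
 [ 0.5973 -0.2609]
 [ 0.52   -0.2386]]
-14.850129345128327 -16.081493029248538
smalldot [[ 0.5807 -0.1534]]
```

```bash
python3 - <<'E'
from h import *
from workcell import bot
np.set_printoptions(precision=3,suppress=True);D=np.radians
print(Ro.from_rotvec(bot.current_tool_rot()).as_matrix()[:,1])
for b in(-15.5,):
  for h in(90,-90): print("grasp",h,bot.inverse_kinematics([.563,-.242,.081],down(D(b+h))))
for b in(65.8,5.8,-54.2,-34,-94,-154):
  for h in(90,-90): print(b,h,bot.inverse_kinematics([.600,.1295,.081],down(D(b+h))))
E
```

```text
[ 0.341 -0.94  -0.002]
grasp 90 [-0.603  0.385  1.599 -0.     1.157 -1.903]
grasp -90 [-0.603  0.385  1.599  0.     1.157  1.238]
65.8 90 [ 0.016  0.387  1.596 -0.     1.158 -2.703]
65.8 -90 [ 0.016  0.387  1.596 -0.     1.158  0.438]
5.8 90 [ 0.016  0.387  1.596 -0.     1.158 -1.656]
5.8 -90 [ 0.016  0.387  1.596 -0.     1.158  1.486]
-54.2 90 [ 0.016  0.387  1.596 -0.     1.158 -0.609]
-54.2 -90 [ 0.016  0.387  1.596 -0.     1.158  2.533]
-34 90 [ 0.016  0.387  1.596 -0.     1.158 -0.961]
-34 -90 [ 0.016  0.387  1.596 -0.     1.158  2.18 ]
-94 90 [ 0.016  0.387  1.596 -0.     1.158  0.086]
-94 -90 None
-154 90 [0.016 0.387 1.596 0.    1.158 1.133]
-154 -90 [ 0.016  0.387  1.596  0.     1.158 -2.009]
```

```bash
python3 - <<'E'
from h import *
from workcell import bot
import cv2
r=down(np.radians(-15.5+90))
bot.goto([.563,-.242,.20],r)
bot.line_to([.563,-.242,.081])
print(bot.current_contact_force())
bot.set_gripper(0.0,40)
print(bot.current_opening()*92,bot.current_grip_force(),bot.current_clock(),bot.current_contact_force())
if 15<bot.current_opening()*92<25:
    bot.line_to([.563,-.242,.225],max_speed=.1)
    print(bot.current_opening()*92,bot.current_contact_force(),bot.current_ft_torque(),bot.current_clock())
c=bot.read_camera("top");s=bot.read_camera("side")
f=lambda im,x,y:cv2.resize(im[y:y+150,x:x+133],(399,450),interpolation=cv2.INTER_CUBIC)
cv2.imwrite("pics/g.png",np.hstack([f(c["pixels"],300,100),f(s["pixels"],250,70)]))
E
```

```text
[0.099117   0.47618336 0.11909059]
19.834057027088424 39.9991911649704 3.85 [0.04844108 1.38671896 0.09389665]
19.56801563228594 [-0.13294506 -0.23266924 -2.17822399] [ 0.02955268 -0.10673585 -0.02146973] 5.4417
```

View pics/g.png

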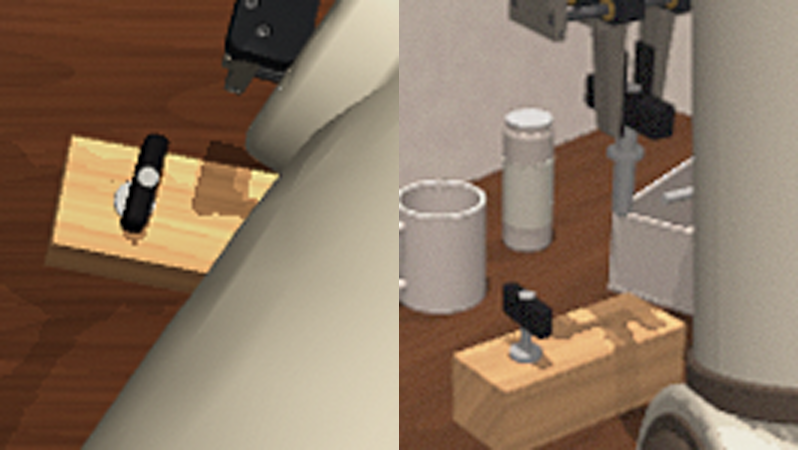

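```bash
python3 - <<'E'
from h import *
from workcell import bot
r=down(np.radians(5.8+90))
x,y=.600,.1295
bot.goto([x,y,.225],r)
bot.line_to([x,y,.135],max_speed=.12)
f0=np.array(bot.current_contact_force());print(f0,bot.current_clock())
z=.135
while z>.0805:
    z-=.0055; bot.line_to([x,y,z],max_speed=.05)
    d=np.array(bot.current_contact_force())-f0
    print(round(z,4),d.round(1),bot.current_clock())
    if d[2]>20: break
    if np.hypot(*d[:2])>2: x+=np.clip(d[0]*3e-4,-.001,.001); y+=np.clip(d[1]*3e-4,-.001,.001)
print(x,y,bot.current_ee_pos(),bot.current_opening()*92,bot.current_ft_torque())
E
```

```text
[-0.5322223   0.28319492 -2.60698468] 7.8333
0.1295 [ 1.1 -1.2 -1.2] 8.0917
0.124 [-0.4 -0.2 -0.5] 8.35
0.1185 [ 1.4 -0.4 -1. ] 8.6083
0.113 [ 1.6  0.4 -1.5] 8.8667
0.1075 [ 0.7 -1.3 -1.3] 9.125
0.102 [ 0.2 -0.4 -1. ] 9.3833
0.0965 [ 0.6 -0.1 -0.7] 9.6417
0.091 [ 0.3  0.3 -1.5] 9.9
0.0855 [ 1.5 -0.1 -0.6] 10.1583
0.08 [0.4 1.  4.5] 10.4167
0.6 0.1295 [0.60065873 0.12969949 0.0808172 ] 19.364791466074163 [ 0.42083785 -0.11988841  0.00712298]
```

```bash
python3 - <<'E'
from h import *
from workcell import bot
x,y=.600,.1295;r=lambda b:down(np.radians(b+90))
z=.080
for i in range(4):
    f=bot.current_contact_force()
    if f[2]>10: break
    z-=.001; bot.line_to([x,y,z],max_speed=.02)
print(z,bot.current_contact_force(),bot.current_ee_pos())
b=5.8
while b>-96:
    b-=3 if b>-12 else 12
    bot.line_to([x,y,z],r(b),max_speed=.05)
    a=Ro.from_rotvec(bot.current_tool_rot()).as_matrix()[:,1]
    print(round(b,1),round(np.degrees(np.arctan2(a[1],a[0]))-90,1),np.round(bot.current_ft_torque(),3),np.round(bot.current_contact_force(),1),round(bot.current_clock(),2))
E
```

```text
0.078 [-4.01101397  1.27914474 11.82223413] [0.60110547 0.1297392  0.0806483 ]
2.8 2.8 [ 0.444  0.773 -0.019] [-3.6  1.1 11.8] 11.17
-0.2 -0.2 [0.555 0.735 0.05 ] [-4.1  3.5 12.1] 11.42
-3.2 -3.2 [0.553 0.741 0.04 ] [-3.2  3.  11.7] 11.67
-6.2 -6.2 [0.582 0.876 0.079] [-4.3  2.1 11.9] 11.92
-9.2 -9.2 [0.555 0.971 0.008] [-3.5  1.7 12.3] 12.17
-12.2 -12.2 [ 0.569  0.954 -0.035] [-4.2  1.5 12.8] 12.42
-24.2 -24.2 [ 0.534  0.99  -0.026] [-3.5  2.5 12.1] 12.78
-36.2 -36.2 [ 0.579  1.047 -0.011] [-4.3  2.  13.2] 13.13
-48.2 -48.2 [0.602 1.082 0.043] [-4.9  1.8 13. ] 13.49
-60.2 -60.2 [0.568 1.187 0.02 ] [-5.1  2.6 12.6] 13.85
-72.2 -72.2 [ 0.605  1.199 -0.05 ] [-5.1  3.5 13. ] 14.21
-84.2 -84.2 [ 0.669  1.204 -0.029] [-5.9  2.7 13.3] 14.57
-96.2 -96.2 [ 0.737  1.164 -0.042] [-5.5  2.5 12.9] 14.93
```

```bash
python3 - <<'E'
from h import *
from workcell import bot
import cv2
x,y=.600,.1295
bot.line_to([x,y,.0805],max_speed=.02)
print(bot.current_contact_force())
bot.set_gripper(0.55); bot.hold(.3)
print(bot.current_contact_force())
bot.line_to([x,y,.2],max_speed=.1)
bot.goto([.45,-.2,.3],bot.current_tool_rot()); print(bot.current_clock())
c=bot.read_camera("top");s=bot.read_camera("side")
pickle.dump((c,s),open("end.pkl","wb"))
f=lambda im,x,y:cv2.resize(im[y:y+120,x:x+100],(400,480),interpolation=cv2.INTER_CUBIC)
cv2.imwrite("pics/e.png",np.hstack([f(c["pixels"],140,100),f(s["pixels"],130,170)]))
E
```

```text
[-0.33104684  4.26311772  3.03806112]
[-0.6489959   0.25139612  0.04832789]
18.8583
```

View pics/e.png

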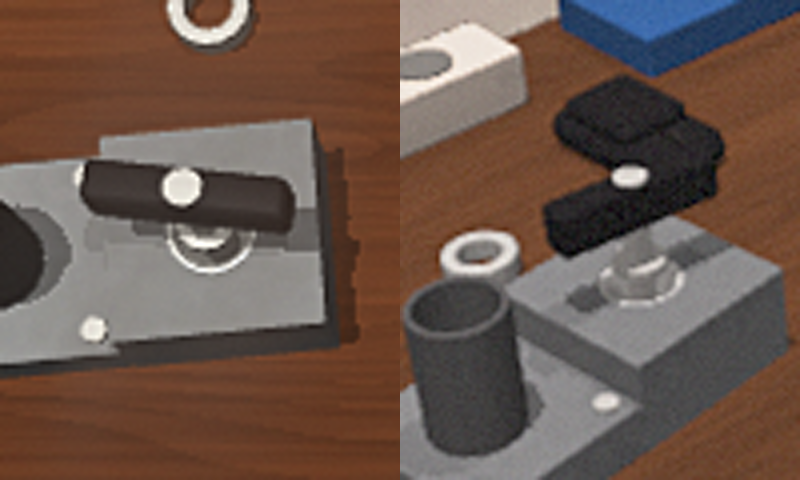

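```bash
python3 - <<'E'
from h import *
c,s=pickle.load(open("end.pkl","rb"))
for z in(.108,.113,.118): print(z,ray(c,*px((182,187),4,140,100),z),ray(s,*px((630-400,177),4,130,170),z))
for p,q in[((95,162),(285,178)),((88,208),(290,232))]:
    d=ray(c,*px(q,4,140,100),.108)-ray(c,*px(p,4,140,100),.108);print(np.degrees(np.arctan2(d[1],d[0])))
E
```

```text
0.108 [0.60217215 0.13054903 0.108     ] [0.60566451 0.12510714 0.108     ]
0.113 [0.60049646 0.12933904 0.113     ] [0.59909435 0.12955002 0.113     ]
0.118 [0.59882078 0.12812905 0.118     ] [0.59252419 0.13399291 0.118     ]
-94.64435503266283
-96.64888651787022
```

```bash
python3 -c "
from workcell import bot
print(bot.job_done())"
```

```text
the job is handed in; nothing more can be done
None
```

The job is handed in. The larger key stands upright and fully seated (handle top at 113 mm, as expected when home). I turned it about 102° clockwise, which allowing for play should put the screw at roughly 90°; the screw's own angle was never measured directly. The gripper let go and moved clear, the smaller key was left in its hole, and about 19 s of the 42 s were used.

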